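# Close up a row of medallions in the polishing nest and bolt it in

### The arm

A 6-joint arm with a two-finger parallel gripper is mounted at the origin on a cart in front of the work surface, level with it; the furniture and walls round the work are solid. World frame = base frame: x ahead of the robot, y to its left, z up, the work surface at z = 0. Lengths are in mm, angles in rad, forces in N, time in s.
With the tool pointing down it reaches from about 350 to 875 mm from the base axis. Payload 4.2 kg.
Tool frame: the origin (TCP) lies midway between the tips of the shut fingers; the grasp point (between the pads) lies 19 mm behind it; z points along the fingers, y is the direction in which the jaws open and shut (so a half turn about z gives the same grasp; the last joint's range is limited). The gripper opens to 85 mm and grips with 20 to 120 N. Pads are 22 mm wide; open, the fingers measure 114 mm over their backs; the gripper's body (76 mm by 85 mm) begins 54 mm behind the grasp point. The pads swing forward as they close: fully open they stand 13 mm farther back than shut.
Start: joints at [1.439, 0.385, 0.008, 0, -1.194, -0.259], TCP at [238.047, 577.869, 231.312] pointing down, gripper open.
Joint ranges: [-3.14, 3.14], [-1.21, 2.06], [-1.07, 1.41], [-3.16, 2.05], [-2.99, -0.16], [-3.1, 3.1]. Speed limits (rad/s): [2.79, 2.79, 3.14, 3.14, 3.14, 3.14].

### API

Orientations are given as a unit quaternion [x, y, z, w].
In Python, from bench import read_state, get_image, job_done, search_frame, regions_of gives the robot as it stands.
- The arm moves only by the tool servo_tool, never from a script. Its arguments are lists of equal length, an entry for each row: "turn": the turn, a rotation vector about the world's x, y, z in rad, a list of three; "dp": the shift along the world's x, y, z in m, a list of three; "fingers": the finger opening in m, from 0 to 0.0854. In form: {"turn": [[rx, ry, rz], ...], "dp": [[tx, ty, tz], ...], "fingers": [fingers, ...]}. A call has exactly 5 rows; each row shifts and turns the pose as measured when the row begins; what a row does not reach is not made up. A row lasts 1/8 s, in which the tool goes at most 62.5 mm and 10.7 degrees, less where a joint would pass 70% of its speed; a pose out of reach is approached as far as the arm can. A call is refused whole if a number of a shift passes 0.0625 or a number of a turn 0.188, either way. A call with a gripper value outside its range is refused whole. The fingers move at their own pace and stop on an object; the grip force is fixed at half the most. Time passes only in rows, so rows that do not move let the fingers close, or fill a call up. It gives the time, the measured TCP pose, the force and the opening at its end, in the units of the state.
- read_state(): the state, without advancing time (a new reading comes with each control period).
- get_image(name): name is "side" or "top"; returns a dict with "img" (400x640x3 uint8, red, green, blue), "vfov" (degrees; the focal length in pixels is half the picture's height over the tangent of half this angle, whatever the lens; pixels are square), "cx", "cy" (the principal point, pixels), "world_from_camera" (4x4, takes a point from camera to world coordinates). Camera axes: x right, y down, z forward; pixel columns grow to the right and rows downward; lengths in mm; the calibration is good to about 2 mm. A picture is of the moment at which its call begins. There is no depth.
- job_done(): hands the job in, once; it reports no verdict.
Trained networks look in the newest picture that a camera, given by its name, has taken for a name from the list of things; names that differ only in an ending like _2 or _b are one class to them, and where a whole thing is asked for, a point or a joint stands for the part that bears it (a point fixed in the world has none). Each returns a list of dicts, best first, with "score" (0 to 1); they miss things now and then, are a little off and sometimes report something else, mostly with a low value. They report only what shows in the picture. A call takes as long as a camera call. They do not tell look-alikes from the thing itself.
- search_frame(query, camera): "box" ([left, top, width, height] in pixels, round what is visible of it).
- regions_of(query, camera): "region" (400x640 bool, what is visible of it) and "box" ([left, top, width, height] in pixels, round what is visible of it).
The state is a dict: "clock": time; "joints": joint angles; "joint_vel": joint speeds; "joint_efforts": joint torques, N m; "position": TCP position; "ee_rot": TCP orientation; "contact_force": force on the tool from outside, world axes, zero at the start; "wrist_torque": the same for the moment, N m; "gripper_width": finger opening in mm.
Only numpy, scipy, OpenCV 4.12 (cv2) and the standard library are available. Lean on these libraries where they do the work, as an engineer would, in place of code of your own. Each camera call takes 0.05 s, during which the arm holds its last target. There are 200 camera calls.

### The job

Four bronze medallions lie in a row in the channel of the polishing nest, short of its steel end stop. With the fingertips only, gripping and lifting nothing, push the last medallion so that the whole row slides along the channel as one train until the first is hard against the end stop and no gaps are left. Then push the bolt by its black knob, fully home across the channel behind the last medallion, and leave the jar, the glue bottle and the tape roll on the board where they are.

Things in the scene. Friction and masses are not known exactly. Their poses are not given: they have to be found in the camera images.
- nest: Polishing nest: aluminium channel with end stop and side bolt on a plywood board (325 x 410 mm, 12 mm thick) fixed to the table. Origin: on the table, under the channel's centre line. y along the channel, +y to the end stop; +x across, away from the bolt; z up. Channel 57.5 mm wide inside, floor z = 24 mm, walls 6 mm thick, tops z = 31 mm, open end y = -180 mm.
- end_stop_face (a point): Middle of the working face of the end stop (steel block, top at 40 mm above the table), at the height of the channel floor; in the nest's frame y = +165 mm. The row is home when the first medallion touches this face.
- bolt_line (a point): Point on the channel's centre line, at floor height, where the bolt crosses (nest frame y = -44.5 mm). The bolt runs along the nest's x axis in a grey guide on the robot's side, which reaches from the wall to x = -128 mm, 23 mm to either side of the bolt's line; its top is 35 mm above the table, that of a strap over the bolt (x = -36 to -46 mm) 41 mm.
- disc_1: First medallion, next to the end stop: bronze disc 55 mm across, 10 mm thick, 0.14 kg (can vary by a quarter), lying flat on the channel floor. Origin: centre of its underside. At home its centre is at y = +137.5 mm in the nest's frame.
- disc_2: Second medallion of the row, 50 mm across, else like the first. At home: y = +85 mm in the nest's frame.
- disc_3: Third medallion of the row, 48 mm across, else like the first. At home: y = +36 mm in the nest's frame.
- disc_4: Last medallion, farthest from the end stop, 47 mm across, else like the first; behind it the channel is empty. Home: y = -11.5 mm in the nest's frame, rear rim then 3.5 mm clear of the bolt's path. The touching row starts 55 to 100 mm short of home and slides with about 2 to 6 N. The discs have some play sideways, so the row may close up to 2 mm shorter.
- stop_bolt (a joint): Travel of the slide bolt (m), along the nest's +x: 0 drawn back (starts at 0 to 0.006), 0.050 fully home at its own stop. Slides with about 2 N and stays where left. Steel, 12 mm wide, 26 to 36 mm above the table; when home its nose is 17 mm past the channel's centre line. It cannot pass unless the row is home.
- bolt_knob (a point): Centre of the bolt's upright black knob: a cylinder 20 mm across, from 40.5 to 64.5 mm above the table. Drawn back it stands at x = -106 mm in the nest's frame (y = -44.5 mm), at home at x = -56 mm; it is pushed from the side that faces away from the channel.
- putty_jar: Open white jar of putty, 52 mm across, 58 mm high, standing on the board beyond the channel; origin at the centre of its underside. Bystander.
- glue: White glue bottle with red nozzle, 45 mm across, 131 mm high, standing on the board beyond the channel; origin at the centre of its underside. Bystander.
- tape_roll: Roll of masking tape lying flat, 105 mm across, 25 mm high, on the board on the robot's side of the channel; origin at the centre of its underside. Bystander.
Not all that is in view belongs to the job. Leave any purple look-alike of the disc_4 alone.

How it is judged:
By the outcome, as a careful person would: the job done as asked, in the order asked, and still so for the second after the job is handed in, with the robot touching nothing.
It also fails if it takes over 46 s, if anything falls off the work surface, if the arm or the gripper's body presses on something with over 40 N, if the wrist force passes 120 N, or if a joint passes its speed limit or range.

## Working session

There is one attempt and no reset: what is moved stays moved. The work goes in short steps, Python scripts to look and compute and a tool call to move; the robot and the scene stay as the last step left them, time stands still between calls to the robot, and variables do not carry over. Pictures are saved under pics/ and viewed, about 8 in all and at most 12, crops included, and the job is handed in when it is done.

Besides the shell and the picture viewer there is one more tool, called after "Call:" by a JSON object that holds its "fn" and its "kwargs". servo_tool: Moves the arm, as the interface text tells. Its arguments: {"type":"object","properties":{"turn":{"type":"array","items":{"type":"array","items":{"type":"number"}}},"dp":{"type":"array","items":{"type":"array","items":{"type":"number"}}},"fingers":{"type":"array","items":{"type":"number"}}},"required":["turn","dp","fingers"]}

```bash
mkdir -p pics; ls; cat > h.py <<'E'
import numpy as np, cv2
from bench import *
def K(d):
    f=200/np.tan(np.radians(d["vfov"])/2); return f,d["cx"],d["cy"]
def px2w(d,u,v,z):
    f,cx,cy=K(d); T=np.array(d["world_from_camera"])
    r=T[:3,:3]@np.array([(u-cx)/f,(v-cy)/f,1]); o=T[:3,3]
    return o+r*(z-o[2])/r[2]
def w2px(d,p):
    f,cx,cy=K(d); T=np.array(d["world_from_camera"])
    q=T[:3,:3].T@(np.array(p)-T[:3,3]); return np.array([cx+f*q[0]/q[2],cy+f*q[1]/q[2]])
def save(d,n): cv2.imwrite(n,cv2.cvtColor(d["img"],cv2.COLOR_RGB2BGR))
E
python3 - <<'E'
from h import *
s=read_state(); print(s)
for c in("top","side"):
    d=get_image(c); save(d,f"pics/{c}0.png"); print(c,d["vfov"],d["cx"],d["cy"],np.round(d["world_from_camera"],3).tolist(),d["img"].shape, [k for k in d])
    for q in("disc_4","bolt_knob","tape_roll","putty_jar","glue","nest"):
        for r in search_frame(q,c)[:6]:
            b=r["box"]; print(q,round(r["score"],2),np.round(b).tolist(),np.round(px2w(d,b[0]+b[2]/2,b[1]+b[3]/2,34 if 'disc' in q else 52)[:2]))
E
```

```text
pics
{'clock': 0.0, 'joints': array([ 1.43858700e+00,  3.85563728e-01,  6.61439998e-03, -5.16316743e-04,
       -1.19402506e+00, -2.58560916e-01]), 'joint_vel': array([ 0.00145521,  0.00025019,  0.00070762,  0.00096034,  0.0002045 ,
       -0.00065812]), 'joint_efforts': array([-1.48652027e-03, -3.92289519e+01,  1.88394892e+01,  4.18626130e+00,
       -4.63826931e-03, -8.03823525e-06]), 'position': array([237.83887034, 577.3297787 , 230.2102332 ]), 'ee_rot': array([ 9.80953868e-01, -1.94237652e-01, -1.70713771e-04,  1.10200404e-03]), 'contact_force': array([ 0.18486705, -0.21666907,  0.0711698 ]), 'wrist_torque': array([-0.04459511,  0.00970956, -0.01879748]), 'gripper_width': 85.26281563491744}
top 43.72253476217065 308.71834165717416 200.95264166787416 [[-0.022, -0.996, 0.091, 488.37], [-1.0, 0.024, 0.02, -36.264], [-0.022, -0.091, -0.996, 1116.45], [0.0, 0.0, 0.0, 1.0]] (400, 640, 3) ['img', 'vfov', 'cx', 'cy', 'world_from_camera']
disc_4 0.78 [299.0, 189.0, 19.0, 19.0] [594. -15.]
disc_4 0.78 [417.0, 202.0, 24.0, 20.0] [ 557. -274.]
disc_4 0.7 [249.0, 197.0, 27.0, 26.0] [569.  87
[... 433 characters left out ...]
147462 322.9109071286402 197.93236508605912 [[0.895, -0.142, 0.423, 49.046], [-0.446, -0.319, 0.837, -1107.266], [0.016, -0.937, -0.349, 532.972], [0.0, 0.0, 0.0, 1.0]] (400, 640, 3) ['img', 'vfov', 'cx', 'cy', 'world_from_camera']
disc_4 0.57 [297.0, 207.0, 21.0, 10.0] [570.  12.]
disc_4 0.55 [349.0, 265.0, 22.0, 14.0] [ 530. -326.]
disc_4 0.52 [309.0, 272.0, 24.0, 17.0] [ 443. -324.]
disc_4 0.43 [324.0, 218.0, 17.0, 11.0] [596. -81.]
bolt_knob 0.44 [280.0, 210.0, 23.0, 14.0] [501. -46.]
tape_roll 0.58 [232.0, 199.0, 44.0, 24.0] [432.  34.]
putty_jar 0.77 [333.0, 189.0, 22.0, 25.0] [673.   3.]
glue 0.51 [309.0, 212.0, 16.0, 10.0] [559. -68.]
nest 0.97 [214.0, 182.0, 189.0, 83.0] [522. -98.]
```

```bash
python3 - <<'E'
import cv2
a=cv2.imread("pics/top0.png")[95:315,165:455]; cv2.imwrite("pics/t0c.png",cv2.resize(a,None,fx=2.7,fy=2.7,interpolation=cv2.INTER_CUBIC))
a=cv2.imread("pics/side0.png")[80:380,180:480]; cv2.imwrite("pics/s0c.png",cv2.resize(a,None,fx=2,fy=2,interpolation=cv2.INTER_CUBIC))
E
```

```text
(no output)
```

View pics/t0c.png

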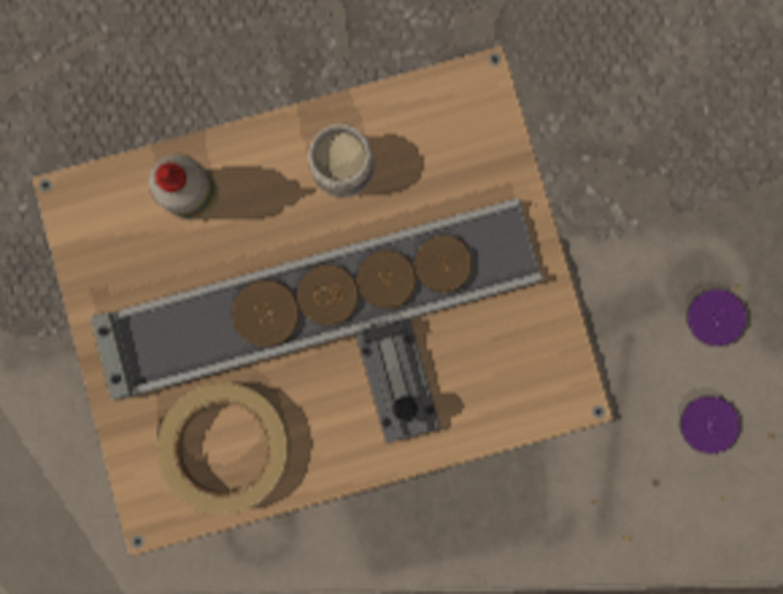

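View pics/s0c.png

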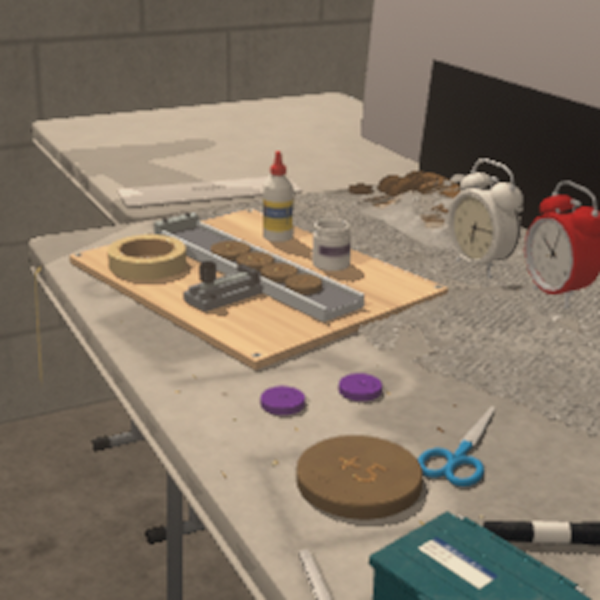

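The top crop shows the four-disc row in the channel: the open end is at crop (532,240) and the end stop at (113–132, 314–392). The knob top is at (405,407) with the bolt drawn back. The purple look-alikes lie off the board to the right. The side view agrees, and the tape roll is clear of the bolt. Next I'll fit the nest pose.

```bash
cat >> h.py <<'E'
def nest2w(P,p):
    x,y,a=P; c,s=np.cos(a),np.sin(a); p=np.array(p,float)
    return np.array([x+c*p[0]-s*p[1],y+s*p[0]+c*p[1],p[2]])
def w2nest(P,p):
    x,y,a=P; c,s=np.cos(a),np.sin(a); d=np.array(p[:2])-[x,y]
    return np.array([c*d[0]+s*d[1],-s*d[0]+c*d[1]])
E
python3 - <<'E'
from h import *
from scipy.optimize import least_squares
d=get_image("top")
pts=[((518,200),(34.75,-180,31)),((545,278),(-34.75,-180,31)),((113,314),(34.75,165,40)),((132,392),(-34.75,165,40)),((405,407),(-104,-44.5,64.5))]
uv=np.array([(165+a/2.7,95+b/2.7) for (a,b),_ in pts])
f=lambda P:np.concatenate([w2px(d,nest2w(P,p))-u for u,(_,p) in zip(uv,pts)])
r=least_squares(f,[580,40,.27],x_scale=[1,1,.01]); P=r.x; print(P,np.degrees(P[2]),np.round(r.fun,2))
np.save("P.npy",P)
for r in regions_of("disc_4","top"):
    m=r["region"].astype(np.uint8); (u,v),(w,h),_=cv2.minAreaRect(cv2.findNonZero(m)); M=cv2.moments(m,True)
    u,v=M["m10"]/M["m00"],M["m01"]/M["m00"]
    print(round(r["score"],2),np.round(w2nest(P,px2w(d,u,v,34)),1),m.sum())
for q,z in(("bolt_knob",64),("tape_roll",37),("putty_jar",70),("glue",80)):
    b=search_frame(q,"top")[0]["box"]; print(q,np.round(w2nest(P,px2w(d,b[0]+b[2]/2,b[1]+b[3]/2,z)),1))
im=d["img"].copy()
a=cv2.resize(im[95:315,165:455],None,fx=2.7,fy=2.7,interpolation=cv2.INTER_CUBIC)
def L(p,q,c):
    A=[tuple(int(round(t)) for t in (w2px(d,nest2w(P,k))-[165,95])*2.7) for k in(p,q)]; cv2.line(a,*A,c,1)
for x in(-28.75,28.75): L((x,-180,31),(x,165,31),(255,0,0))
L((-28,165,40),(28,165,40),(0,255,0)); L((-128,-44.5,35),(28,-44.5,35),(0,255,255))
cv2.imwrite("pics/fit.png",a[:,:,::-1])
for p in [(0,-150,120),(0,-150,27),(-150,-44.5,50)]: print(p,nest2w(P,p))
E
```

```text
[5.79011857e+02 4.15938133e+01 2.51267812e-01] 14.3965851619939 [ 1.05 -0.96 -0.06  0.48 -1.27 -0.88 -0.24  1.09  0.51  0.2 ]
0.93 [  2.2 -55.7] 364
0.92 [   1.  -103.6] 391
0.92 [ -99.6 -302.9] 352
0.91 [ 1.9 46. ] 511
0.81 [ 2.6 -6.5] 393
0.63 [-180.6 -272.5] 389
bolt_knob [-81.8 -45. ]
tape_roll [-94.9 105.9]
putty_jar [ 97.  -48.5]
glue [117.  79.]
(0, -150, 120) [ 616.30668128 -103.69588395  120.        ]
(0, -150, 27) [ 616.30668128 -103.69588395   27.        ]
(-150, -44.5, 50) [444.7862913  -38.80362077  50.        ]
```

View pics/fit.png

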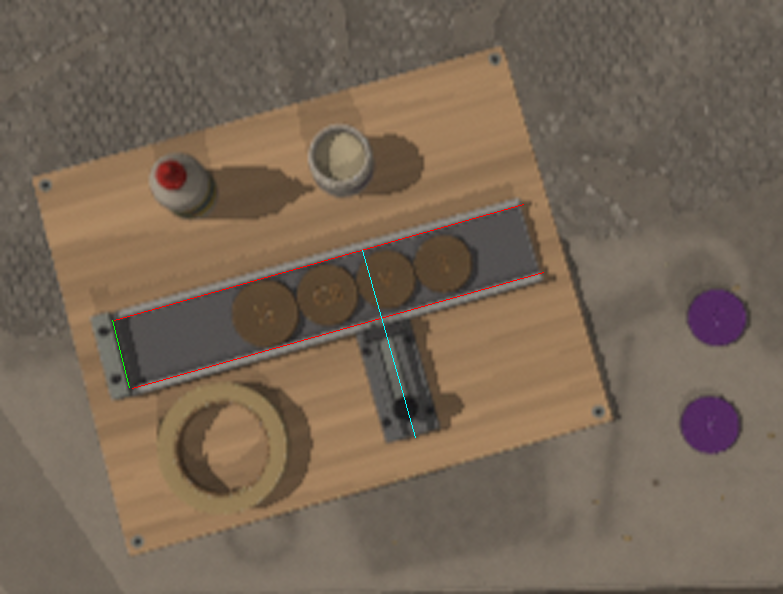

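Discs fit the channel and their spacing is right. The row is about 91.5 mm short of home, with disc 4's rear rim at nest y≈-126.6. I'll shift the fit +1.5 mm across to match the discs, close the fingers with the jaws across the channel, and travel to behind disc 4.

Call:
{"fn": "servo_tool", "kwargs": {"turn": [[0, 0, -0.18], [0, 0, -0.18], [0, 0, -0.18], [0, 0, -0.18], [0, 0, -0.18]], "dp": [[0.028, -0.05, 0], [0.028, -0.05, 0], [0.028, -0.05, 0], [0.028, -0.05, 0], [0.028, -0.05, 0]], "fingers": [0, 0, 0, 0, 0]}}

```text
clock: 1.62
position: [379.5, 324.0, 230.8]
ee_rot: [0.792, -0.61, 0.0, -0.001]
contact_force: [0.4, 0.2, -0.5]
gripper_width: -0.1
```

Call:
{"fn": "servo_tool", "kwargs": {"turn": [[0, 0, 0], [0, 0, 0], [0, 0, 0], [0, 0, 0], [0, 0, 0]], "dp": [[0.028, -0.05, 0], [0.028, -0.05, 0], [0.028, -0.05, 0], [0.028, -0.05, 0], [0.028, -0.05, 0]], "fingers": [0, 0, 0, 0, 0]}}

```text
clock: 2.25
position: [523.2, 65.6, 233.0]
ee_rot: [0.792, -0.61, 0.001, -0.003]
contact_force: [2.0, 0.7, -1.0]
gripper_width: -0.1
```

```bash
cat > st.py <<'E'
from h import *
from scipy.spatial.transform import Rotation as R
P=np.load("P.npy"); s=read_state(); p=s["position"]; M=R.from_quat(s["ee_rot"]).as_matrix()
c,n=np.cos(P[2]),np.sin(P[2]); F=s["contact_force"]
print("t",round(s["clock"],2),"p",np.round(p,1),"nest",np.round(w2nest(P,p),1),"Fnest",np.round([c*F[0]+n*F[1],-n*F[0]+c*F[1],F[2]],1),"w",round(s["gripper_width"],1),"q6",round(s["joints"][5],2))
ang=np.degrees(np.arctan2(M[1,1],M[0,1]))-np.degrees(P[2]); print("jaw-nestx deg",round((ang+90)%180-90,2),"z",np.round(M[:,2],3))
E
sed -i 's/E$/E/' st.py; python3 -c "
from h import *
P=np.load('P.npy');P[:2]=nest2w(P,(1.5,0.3,0))[:2];P[2]+=.001;np.save('P.npy',P)"; python3 st.py; python3 -c "
from h import *
P=np.load('P.npy');print(nest2w(P,(0,-150,27)))"
```

```text
t 2.25 p [523.2  65.6 233. ] nest [-49.5  36.9] Fnest [ 2.1  0.2 -1. ] w -0.1 q6 -0.17
jaw-nestx deg 0.38 z [ 0.006  0.004 -1.   ]
[ 617.83025963 -102.99498885   27.        ]
```

Call:
{"fn": "servo_tool", "kwargs": {"turn": [[0, 0, 0], [0, 0, 0], [0, 0, 0], [0, 0, 0], [0, 0, 0]], "dp": [[0.024, -0.042, -0.015], [0.024, -0.042, -0.025], [0.023, -0.042, -0.03], [0.022, -0.04, -0.03], [0, 0, -0.03]], "fingers": [0, 0, 0, 0, 0]}}

```text
clock: 2.88
position: [623.0, -109.9, 103.0]
ee_rot: [0.791, -0.612, 0.006, -0.007]
contact_force: [-0.4, 0.1, -0.1]
gripper_width: -0.2
```

```bash
python3 st.py; python3 - <<'E'
from h import *
d=get_image("top"); P=np.load('P.npy')
a=cv2.resize(d["img"][150:250,250:410],None,fx=5,fy=5,interpolation=cv2.INTER_CUBIC)
cv2.imwrite("pics/ap.png",a[:,:,::-1])
E
```

```text
t 2.88 p [ 623.  -109.9  103. ] nest [   3.2 -158. ] Fnest [-0.4  0.2 -0.1] w -0.2 q6 0.18
jaw-nestx deg 0.12 z [ 0.018  0.004 -1.   ]
```

View pics/ap.png

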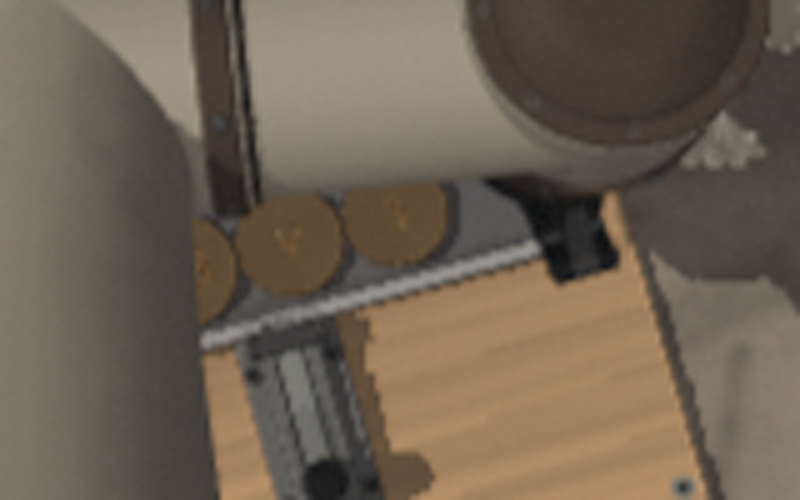

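The arm hides the fingertips from above. Discs 3 and 4 and the drawn-back bolt are still in place. I'll correct the position and tilt, then descend.

Call:
{"fn": "servo_tool", "kwargs": {"turn": [[-0.004, 0.018, 0], [0, 0, 0], [0, 0, 0], [0, 0, 0], [0, 0, 0]], "dp": [[-0.005, 0.007, 0], [0, 0, -0.02], [0, 0, -0.015], [0, 0, -0.01], [0, 0, 0]], "fingers": [0, 0, 0, 0, 0]}}

```text
clock: 3.55
position: [616.1, -98.6, 56.6]
ee_rot: [0.792, -0.61, -0.002, 0.001]
contact_force: [-1.0, -0.5, -0.2]
gripper_width: 0.3
```

```bash
python3 st.py; python3 - <<'E'
from h import *
d=get_image("side"); P=np.load('P.npy')
p=w2px(d,nest2w(P,(0,-130,40))); print(p)
u,v=int(p[0])-70,int(p[1])-60
a=cv2.resize(d["img"][v:v+100,u:u+140],None,fx=5,fy=5,interpolation=cv2.INTER_CUBIC)
cv2.imwrite("pics/ap2.png",a[:,:,::-1])
E
```

```text
t 3.55 p [616.1 -98.6  56.6] nest [  -0.5 -145.3] Fnest [-1.  -0.2 -0.2] w 0.3 q6 0.16
jaw-nestx deg 0.37 z [-0.005  0.    -1.   ]
[339.20943307 220.30185329]
```

View pics/ap2.png

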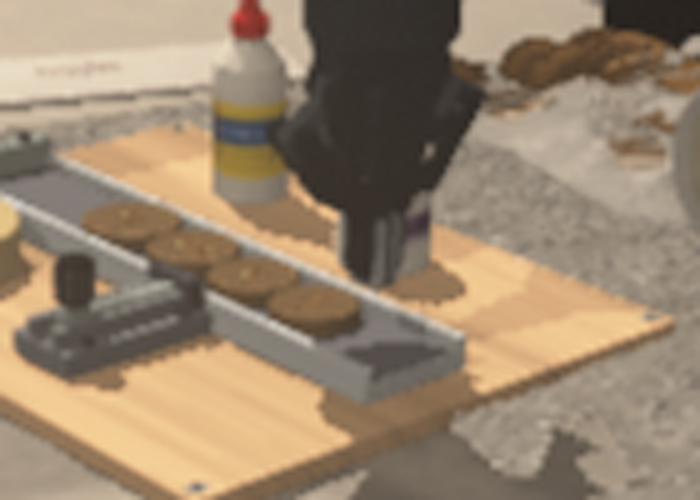

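Side view: the tips are at crop (368,283), hovering over the empty channel behind disc 4. Continuing down to about 28.

```bash
python3 - <<'E'
from h import *
d=get_image("side"); print(w2px(d,read_state()["position"]),"seen 342.6,216.6")
E
```

```text
[343.76986984 215.68436154] seen 342.6,216.6
```

Call:
{"fn": "servo_tool", "kwargs": {"turn": [[0, -0.005, 0], [0, 0, 0], [0, 0, 0], [0, 0, 0], [0, 0, 0]], "dp": [[0.001, -0.003, -0.012], [0, 0, -0.01], [0, 0, -0.004], [0, 0, -0.001], [0, 0, 0]], "fingers": [0, 0, 0, 0, 0]}}

```text
clock: 4.28
position: [618.3, -102.3, 29.2]
ee_rot: [0.792, -0.61, 0.001, -0.001]
contact_force: [0.3, 0.1, -0.1]
gripper_width: 0.2
```

```bash
python3 st.py
```

```text
t 4.28 p [ 618.3 -102.3   29.2] nest [   0.6 -149.5] Fnest [ 0.3  0.  -0.1] w 0.2 q6 0.16
jaw-nestx deg 0.34 z [ 0.003  0.    -1.   ]
```

Call:
{"fn": "servo_tool", "kwargs": {"turn": [[0, 0, 0], [0, 0, 0], [0, 0, 0], [0, 0, 0], [0, 0, 0]], "dp": [[-0.0015, 0.0058, -0.0005], [-0.0012, 0.0048, 0], [-0.0012, 0.0048, 0], [-0.0012, 0.0048, 0], [-0.0012, 0.0048, 0]], "fingers": [0, 0, 0, 0, 0]}}

```text
clock: 4.9
position: [612.4, -76.6, 29.6]
ee_rot: [0.792, -0.61, 0.002, -0.001]
contact_force: [0.7, -2.2, -1.5]
gripper_width: 0.1
```

```bash
python3 st.py
```

```text
t 4.9 p [612.4 -76.6  29.6] nest [   1.3 -123.1] Fnest [ 0.1 -2.3 -1.5] w 0.1 q6 0.12
jaw-nestx deg 0.36 z [ 0.006 -0.001 -1.   ]
```

Call:
{"fn": "servo_tool", "kwargs": {"turn": [[0, -0.002, 0], [0, 0, 0], [0, 0, 0], [0, 0, 0], [0, 0, 0]], "dp": [[-0.0022, 0.0058, -0.0006], [-0.0018, 0.0058, -0.0002], [-0.0016, 0.0058, 0], [-0.0016, 0.0058, 0], [-0.0016, 0.0058, 0]], "fingers": [0, 0, 0, 0, 0]}}

```text
clock: 5.52
position: [603.1, -45.9, 29.1]
ee_rot: [0.792, -0.61, 0.004, -0.002]
contact_force: [1.6, -2.1, -0.4]
gripper_width: -0.4
```

```bash
python3 st.py
```

```text
t 5.53 p [603.1 -45.9  29.1] nest [ -0. -91.] Fnest [ 1.  -2.5 -0.4] w -0.4 q6 0.06
jaw-nestx deg 0.36 z [ 0.008 -0.001 -1.   ]
```

Call:
{"fn": "servo_tool", "kwargs": {"turn": [[0, 0.004, 0], [0, 0.002, 0], [0, 0, 0], [0, 0, 0], [0, 0, 0]], "dp": [[-0.0015, 0.0058, 0], [-0.0015, 0.0058, 0], [-0.0015, 0.0058, 0], [-0.0015, 0.0058, 0], [-0.0015, 0.0058, 0]], "fingers": [0, 0, 0, 0, 0]}}

```text
clock: 6.15
position: [594.9, -14.8, 29.0]
ee_rot: [0.792, -0.61, 0.001, 0.0]
contact_force: [0.8, -2.9, -0.2]
gripper_width: -0.1
```

```bash
python3 st.py
```

```text
t 6.15 p [594.9 -14.8  29. ] nest [ -0.2 -58.9] Fnest [ 0.  -3.  -0.2] w -0.1 q6 0.01
jaw-nestx deg 0.37 z [ 0.001 -0.001 -1.   ]
```

Expected home is around -46, so about 13 mm is left. I'll go more slowly.

Call:
{"fn": "servo_tool", "kwargs": {"turn": [[0, 0, 0], [0, 0, 0], [0, 0, 0], [0, 0, 0], [0, 0, 0]], "dp": [[-0.0006, 0.0025, 0], [-0.0005, 0.002, 0], [-0.0005, 0.002, 0], [-0.0005, 0.002, 0], [-0.0004, 0.0015, 0]], "fingers": [0, 0, 0, 0, 0]}}

```text
clock: 6.78
position: [592.1, -4.1, 29.1]
ee_rot: [0.792, -0.61, 0.001, 0.0]
contact_force: [0.5, -2.1, 0.1]
gripper_width: 0.3
```

```bash
python3 st.py
```

```text
t 6.78 p [592.1  -4.1  29.1] nest [ -0.2 -47.8] Fnest [-0.  -2.1  0.1] w 0.3 q6 -0.01
jaw-nestx deg 0.37 z [ 0.001 -0.001 -1.   ]
```

Call:
{"fn": "servo_tool", "kwargs": {"turn": [[0, 0, 0], [0, 0, 0], [0, 0, 0], [0, 0, 0], [0, 0, 0]], "dp": [[-0.0003, 0.0012, 0], [-0.0003, 0.0012, 0], [-0.0003, 0.0012, 0], [-0.0003, 0.0012, 0], [-0.0003, 0.0012, 0]], "fingers": [0, 0, 0, 0, 0]}}

```text
clock: 7.4
position: [590.7, 0.8, 29.2]
ee_rot: [0.793, -0.61, 0.001, 0.001]
contact_force: [2.7, -9.1, 0.4]
gripper_width: 0.4
```

```bash
python3 st.py
```

```text
t 7.4 p [590.7   0.8  29.2] nest [ -0.4 -42.7] Fnest [ 0.4 -9.5  0.4] w 0.4 q6 -0.02
jaw-nestx deg 0.4 z [ 0.001 -0.004 -1.   ]
```

Call:
{"fn": "servo_tool", "kwargs": {"turn": [[0, 0, 0], [0, 0, 0], [0, 0, 0], [0, 0, 0], [0, 0, 0]], "dp": [[-0.0004, 0.0014, 0], [-0.0004, 0.0014, 0], [-0.0004, 0.0014, 0], [-0.0004, 0.0014, 0], [-0.0004, 0.0014, 0]], "fingers": [0, 0, 0, 0, 0]}}

```text
clock: 8.02
position: [589.7, 0.6, 30.0]
ee_rot: [0.793, -0.61, 0.004, 0.005]
contact_force: [2.3, -9.3, 0.5]
gripper_width: -0.2
```

```bash
python3 st.py
```

```text
t 8.03 p [589.7   0.6  30. ] nest [ -1.4 -42.6] Fnest [-0.1 -9.6  0.5] w -0.2 q6 -0.04
jaw-nestx deg 0.41 z [ 0.    -0.012 -1.   ]
```

Call:
{"fn": "servo_tool", "kwargs": {"turn": [[0.01, 0, 0], [0.005, 0, 0], [0, 0, 0], [0, 0, 0], [0, 0, 0]], "dp": [[-0.0005, 0.0028, -0.0008], [-0.0007, 0.0028, 0], [-0.0007, 0.0028, 0], [-0.0004, 0.0014, 0], [0, 0, 0]], "fingers": [0, 0, 0, 0, 0]}}

```text
clock: 8.65
position: [588.6, -0.2, 30.6]
ee_rot: [0.793, -0.61, 0.003, 0.004]
contact_force: [0.8, -2.9, -0.3]
gripper_width: -0.2
```

```bash
python3 st.py
```

```text
t 8.65 p [ 5.886e+02 -2.000e-01  3.060e+01] nest [ -2.7 -43.2] Fnest [-0.  -3.  -0.3] w -0.2 q6 -0.03
jaw-nestx deg 0.39 z [-0.    -0.009 -1.   ]
```

The train is solid at nest y≈-43: about 9.6 N with no movement, against 2–3 N while sliding. I'll back off, lift and look.

Call:
{"fn": "servo_tool", "kwargs": {"turn": [[0.009, 0, 0], [0, 0, 0], [0, 0, 0], [0, 0, 0], [0, 0, 0]], "dp": [[0.002, -0.005, 0], [0.003, -0.008, 0], [0.001, -0.004, 0.02], [0, 0, 0.04], [0, 0, 0.03]], "fingers": [0, 0, 0, 0, 0]}}

```text
clock: 9.28
position: [593.1, -17.2, 119.4]
ee_rot: [0.792, -0.61, -0.004, 0.001]
contact_force: [0.5, -0.3, -0.8]
gripper_width: 0.1
```

```bash
python3 st.py; python3 -c "
from h import *
P=np.load('P.npy');print(nest2w(P,(-150,-44.5,50)))"
```

```text
t 9.28 p [593.1 -17.2 119.4] nest [ -2.6 -60.8] Fnest [ 0.4 -0.4 -0.8] w 0.1 q6 0.02
jaw-nestx deg 0.35 z [-0.007  0.002 -1.   ]
[446.24506316 -38.27427848  50.        ]
```

Call:
{"fn": "servo_tool", "kwargs": {"turn": [[0, -0.007, 0], [0, 0, 0], [0, 0, 0], [0, 0, 0], [0, 0, 0]], "dp": [[-0.035, -0.005, 0], [-0.04, -0.006, 0], [-0.038, -0.006, 0], [-0.02, -0.003, 0], [-0.008, -0.001, 0]], "fingers": [0, 0, 0, 0, 0]}}

```text
clock: 9.9
position: [451.7, -37.8, 123.0]
ee_rot: [0.792, -0.61, 0.002, -0.006]
contact_force: [-0.0, 0.6, 0.6]
gripper_width: -0.2
```

```bash
python3 st.py; python3 - <<'E'
from h import *
P=np.load('P.npy')
d=get_image("top")
im=d["img"].copy()
a=cv2.resize(im[150:260,200:360],None,fx=4,fy=4,interpolation=cv2.INTER_CUBIC)
e=get_image("side")["img"][165:265,215:375]; e=cv2.resize(e,None,fx=4,fy=4,interpolation=cv2.INTER_CUBIC)
cv2.imwrite("pics/home.png",cv2.resize(np.vstack([a,e])[:,:,::-1],None,fx=.7,fy=.7))
for r in regions_of("disc_4","top"):
    M=cv2.moments(r["region"].astype(np.uint8),True)
    print(round(r["score"],2),np.round(w2nest(P,px2w(d,M["m10"]/M["m00"],M["m01"]/M["m00"],34)),1))
E
```

```text
t 9.9 p [451.7 -37.8 123. ] nest [-144.6  -45.4] Fnest [0.1 0.6 0.6] w -0.2 q6 -0.01
jaw-nestx deg 0.36 z [ 0.01   0.007 -1.   ]
0.92 [ 1.  37.8]
0.86 [-181.9 -272.9]
0.64 [-103. -302.]
0.58 [  0. 138.]
0.55 [ 2.6 86.2]
```

View pics/home.png

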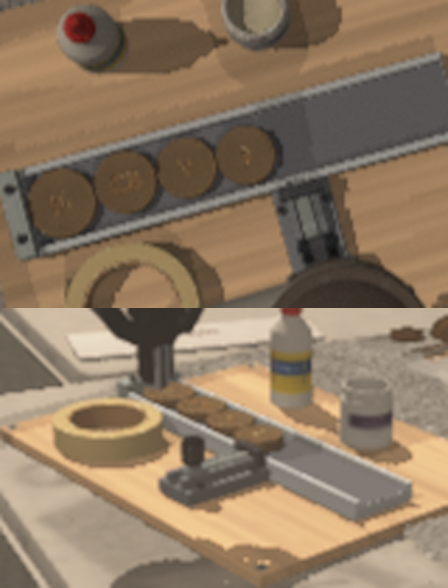

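The row is home: the networks put the discs at y≈138, 86 and 38, and disc 1 touches the stop with no gaps showing. The bystanders haven't moved. Next I'll lower behind the knob.

Call:
{"fn": "servo_tool", "kwargs": {"turn": [[-0.007, 0.01, 0], [0, 0, 0], [0, 0, 0], [0, 0, 0], [0, 0, 0]], "dp": [[-0.007, -0.001, -0.01], [0, 0, -0.025], [0, 0, -0.02], [0, 0, -0.009], [0, 0, -0.002]], "fingers": [0, 0, 0, 0, 0]}}

```text
clock: 10.68
position: [448.0, -37.9, 52.9]
ee_rot: [0.793, -0.61, -0.0, 0.001]
contact_force: [-0.4, -0.1, 0.2]
gripper_width: -0.1
```

```bash
python3 st.py
```

```text
t 10.68 p [448.  -37.9  52.9] nest [-148.2  -44.6] Fnest [-0.4  0.   0.2] w -0.1 q6 -0.02
jaw-nestx deg 0.4 z [-0.001 -0.002 -1.   ]
```

Call:
{"fn": "servo_tool", "kwargs": {"turn": [[0, 0, 0], [0, 0, 0], [0, 0, 0], [0, 0, 0], [0, 0, 0]], "dp": [[0.004, 0.001, -0.003], [0.0048, 0.0012, -0.001], [0.0048, 0.0012, 0], [0.0048, 0.0012, 0], [0.0048, 0.0012, 0]], "fingers": [0, 0, 0, 0, 0]}}

```text
clock: 11.3
position: [472.5, -31.8, 49.8]
ee_rot: [0.793, -0.61, -0.0, 0.001]
contact_force: [-1.4, -0.2, 1.0]
gripper_width: 0.2
```

```bash
python3 st.py
```

```text
t 11.3 p [472.5 -31.8  49.8] nest [-122.9  -44.8] Fnest [-1.4  0.2  1. ] w 0.2 q6 -0.02
jaw-nestx deg 0.39 z [-0.002 -0.002 -1.   ]
```

Just touching. Continuing the push.

Call:
{"fn": "servo_tool", "kwargs": {"turn": [[0, 0, 0], [0, 0, 0], [0, 0, 0], [0, 0, 0], [0, 0, 0]], "dp": [[0.0048, 0.0012, -0.0005], [0.0048, 0.0012, 0], [0.0048, 0.0012, 0], [0.0048, 0.0012, 0], [0.0048, 0.0012, 0]], "fingers": [0, 0, 0, 0, 0]}}

```text
clock: 11.92
position: [497.2, -25.6, 49.3]
ee_rot: [0.792, -0.61, -0.001, 0.002]
contact_force: [-2.1, 0.2, 2.3]
gripper_width: 0.1
```

```bash
python3 st.py
```

```text
t 11.93 p [497.2 -25.6  49.3] nest [-97.5 -45. ] Fnest [-2.   0.7  2.3] w 0.1 q6 -0.02
jaw-nestx deg 0.38 z [-0.004 -0.002 -1.   ]
```

Call:
{"fn": "servo_tool", "kwargs": {"turn": [[0, 0, 0], [0, 0, 0], [0, 0, 0], [0, 0, 0], [0, 0, 0]], "dp": [[0.0039, 0.0011, 0], [0.0029, 0.0008, 0], [0.0024, 0.0006, 0], [0.002, 0.0005, 0], [0.0015, 0.0004, 0]], "fingers": [0, 0, 0, 0, 0]}}

```text
clock: 12.55
position: [511.1, -22.0, 49.2]
ee_rot: [0.792, -0.61, -0.001, 0.002]
contact_force: [-2.2, -0.4, 2.5]
gripper_width: 0.1
```

```bash
python3 st.py
```

```text
t 12.55 p [511.1 -22.   49.2] nest [-83.2 -44.9] Fnest [-2.3  0.2  2.5] w 0.1 q6 -0.02
jaw-nestx deg 0.37 z [-0.003 -0.002 -1.   ]
```

Call:
{"fn": "servo_tool", "kwargs": {"turn": [[0, 0, 0], [0, 0, 0], [0, 0, 0], [0, 0, 0], [0, 0, 0]], "dp": [[0.002, 0.0005, 0], [0.002, 0.0005, 0], [0.002, 0.0005, 0], [0.0017, 0.0004, 0], [0.0017, 0.0004, 0]], "fingers": [0, 0, 0, 0, 0]}}

```text
clock: 13.18
position: [514.3, -21.5, 48.4]
ee_rot: [0.792, -0.611, -0.006, 0.008]
contact_force: [-4.9, -1.1, 4.5]
gripper_width: -0.0
```

```bash
python3 st.py
```

```text
t 13.18 p [514.3 -21.5  48.4] nest [-79.9 -45.3] Fnest [-5.   0.2  4.5] w -0.0 q6 -0.02
jaw-nestx deg 0.28 z [-0.018 -0.005 -1.   ]
```

It has stopped at the predicted -80. One firmer push to make sure, with the tilt corrected.

Call:
{"fn": "servo_tool", "kwargs": {"turn": [[0.005, -0.018, 0], [0, -0.01, 0], [0, -0.01, 0], [0, -0.005, 0], [0, 0, 0]], "dp": [[0.003, 0.001, 0.001], [0.004, 0.001, 0.001], [0.004, 0.001, 0], [0.004, 0.001, 0], [0.004, 0.001, 0]], "fingers": [0, 0, 0, 0, 0]}}

```text
clock: 13.8
position: [514.6, -22.1, 46.3]
ee_rot: [0.79, -0.613, -0.004, 0.009]
contact_force: [-9.0, -0.7, 7.1]
gripper_width: -0.0
```

```bash
python3 st.py
```

```text
t 13.8 p [514.6 -22.1  46.3] nest [-79.8 -45.9] Fnest [-8.9  1.6  7.1] w -0.0 q6 -0.03
jaw-nestx deg -0.06 z [-0.016 -0.009 -1.   ]
```

Solid: 9 N with no movement. I'll back off, lift and retract clear.

Call:
{"fn": "servo_tool", "kwargs": {"turn": [[0, 0, 0], [0, 0, 0], [0, 0, 0], [0, 0, 0], [0, 0, 0]], "dp": [[-0.006, -0.0015, 0.001], [-0.012, -0.003, 0.002], [-0.012, -0.003, 0.02], [-0.005, -0.001, 0.05], [0, 0, 0.06]], "fingers": [0, 0, 0, 0, 0]}}

```text
clock: 14.42
position: [477.5, -30.8, 178.9]
ee_rot: [0.79, -0.613, -0.004, 0.009]
contact_force: [0.9, 0.5, 0.5]
gripper_width: -0.4
```

Call:
{"fn": "servo_tool", "kwargs": {"turn": [[0, 0, 0], [0, 0, 0], [0, 0, 0], [0, 0, 0], [0, 0, 0]], "dp": [[0, -0.05, 0.03], [0, -0.06, 0.01], [0, -0.06, 0], [0, -0.04, 0], [0, 0, 0]], "fingers": [0, 0, 0, 0, 0]}}

```text
clock: 15.05
position: [481.7, -245.8, 229.1]
ee_rot: [0.792, -0.611, 0.007, 0.001]
contact_force: [-0.9, 0.6, -0.3]
gripper_width: -0.1
```

```bash
python3 st.py; python3 - <<'E'
from h import *
P=np.load('P.npy')
d=get_image("top")
def L(a,p,q,c):
    A=[tuple(int(round(t)) for t in (w2px(d,nest2w(P,k))-[190,130])*4) for k in(p,q)]; cv2.line(a,*A,c,1)
a=cv2.resize(d["img"][130:280,190:380],None,fx=4,fy=4,interpolation=cv2.INTER_CUBIC)
cv2.circle(a,tuple(int(t) for t in (w2px(d,nest2w(P,(-56,-44.5,64.5)))-[190,130])*4),3,(0,255,0),1)
cv2.circle(a,tuple(int(t) for t in (w2px(d,nest2w(P,(17,-44.5,36)))-[190,130])*4),3,(255,0,0),1)
cv2.imwrite("pics/end.png",a[:,:,::-1])
for r in regions_of("disc_4","top"):
    M=cv2.moments(r["region"].astype(np.uint8),True)
    print(round(r["score"],2),np.round(w2nest(P,px2w(d,M["m10"]/M["m00"],M["m01"]/M["m00"],34)),1))
for q,z in(("tape_roll",37),("putty_jar",70),("glue",80)):
    b=search_frame(q,"top")[0]["box"]; print(q,np.round(w2nest(P,px2w(d,b[0]+b[2]/2,b[1]+b[3]/2,z)),1))
E
```

```text
t 15.05 p [ 481.7 -245.8  229.1] nest [-167.5 -254.3] Fnest [-0.7  0.8 -0.3] w -0.1 q6 0.42
jaw-nestx deg 0.29 z [ 0.011 -0.01  -1.   ]
0.64 [  0.9 137.3]
0.6 [ 3.1 85.2]
0.57 [ 1.2 37.9]
0.56 [ -3.2 -10.6]
0.43 [ -85.5 -307.6]
tape_roll [-92.1 106.5]
putty_jar [ 94.6 -53. ]
glue [113.6  76.3]
```

View pics/end.png

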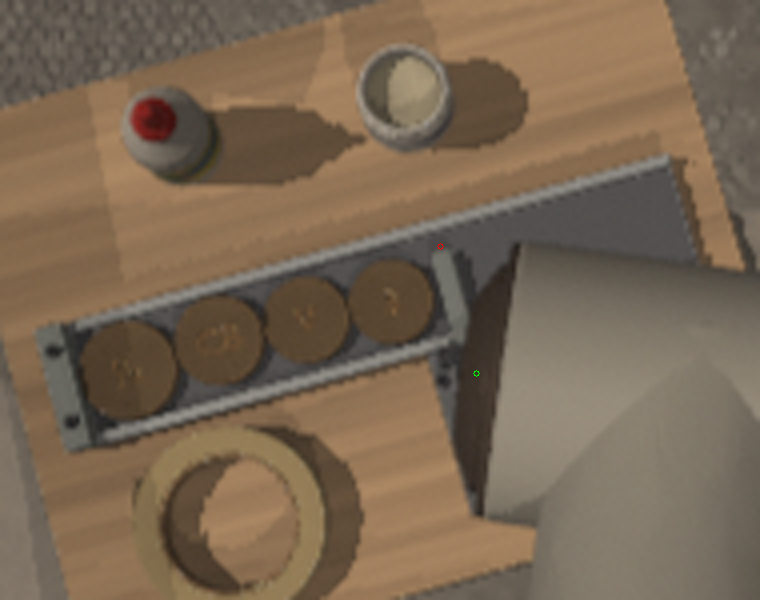

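The bolt nose is at (440,249) against a predicted home of (440,246), and the jar, glue and tape are at the same pixels as before. I'll take one close look at the gap between discs 3 and 4.

```bash
python3 - <<'E'
from h import *
d=get_image("top"); e=get_image("side"); P=np.load('P.npy')
a=cv2.resize(d["img"][185:240,200:310],None,fx=7,fy=7,interpolation=cv2.INTER_CUBIC)
p=w2px(e,nest2w(P,(0,40,30))).astype(int)
b=cv2.resize(e["img"][p[1]-14:p[1]+16,p[0]-45:p[0]+65],None,fx=7,fy=7,interpolation=cv2.INTER_CUBIC)
cv2.imwrite("pics/gap.png",np.vstack([a,b])[:,:,::-1])
E
```

```text
(no output)
```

View pics/gap.png

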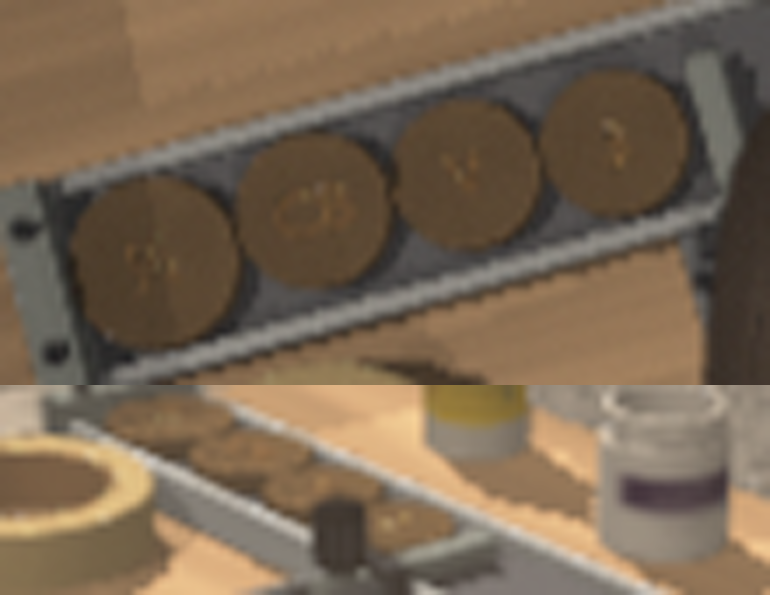

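The close-up shows all four discs touching, disc 1 against the stop face and the bolt across behind disc 4. I'm handing it in.

```bash
python3 -c "
from bench import *
print(job_done())"
```

```text
the job is handed in; nothing more can be done
None
```

I pushed the row home with the closed fingertips, then pushed the bolt home by its knob, and handed the job in with the arm clear. It took about 16 s of the 46 s allowed.

- **Row:** it slid at about 2–3 N, then stopped solid at about 9.6 N with no further movement. The last image puts the discs at y ≈ 137, 85, 38 and -11 mm, against 137.5, 85, 36 and -11.5 mm for home. The close-up shows no gaps.
- **Bolt:** the push stopped at the travel I had predicted, about 9 N with no movement. Its nose appears within about 1 pixel (roughly 2 mm) of the expected home spot, across the channel behind disc 4.
- **Bystanders:** the jar and glue bottle are at the same pixels as at the start, and the tape roll's fitted position is within about 2 mm.
- **Checks that disagreed:**
  - The network put the jar about 4 mm from its first reading, but its rim in the picture had not moved.
  - It put disc 3 about 2 mm off home, and discs 3 and 4 about 1 mm farther apart than touching. Both are within its error.
  - The row stopped about 3 mm past where I expected, within calibration error plus the 2 mm the row may close up.

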